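# Scrub the beaker with the bottle brush

## Task

Lift the yellow bottle brush off its drying rest, stand it bristles down in the beaker in the blue holder and let go, leaving it leaning there. Then take it again by its black handle and, holding it roughly upright with the bristles lightly against the glass wall, scrub two full strokes, each up until the top of the bristles is about at the rim and back down to the bottom. Finally stand the brush bristles down in the dark steel pot and let go; be gentle with the glass and leave the other things on the bench where they are.

Things in the scene. Friction and masses are not known exactly. Their poses are not given: they have to be found in the camera images.
- brush: Loose bottle brush, 235 mm, about 90 g. Origin: centre of the flat bristle end (tip); z runs to the handle end. From the tip: yellow bristle head 0-60 mm (44 mm diameter, solid to the touch), bare steel shaft to 150 mm (10 mm diameter), black handle to 235 mm (22 mm diameter). Centre of mass 75 mm from the tip. Starts in the drying rest, handle end 35 degrees up from level.
- rest: Grey fixed drying rest, base 240 x 90 x 8 mm. Origin: centre of underside; z up, x towards the raised handle end (away from the robot, give or take its yaw). The brush tip lies at x = -100 mm, 45 mm high, against an end stop; lipped troughs hold the bristle head and the handle (182-218 mm from the tip). The bare shaft is free all round.
- beaker: Clear glass beaker fixed in a blue holder (104 mm square base plate 4 mm thick and four blue corner posts up to 57 mm high). Origin: centre of its underside, z up. Beaker 80 mm outside diameter, 72 mm inside, straight 4 mm wall, rim 110 mm high. Does not move when pushed.
- beaker_floor (a point): Centre of the beaker's inner floor, 5 mm above its underside (inside depth 105 mm).
- beaker_mouth (a point): Centre of the beaker's mouth at rim height, 110 mm above its underside.
- pot: Dark steel tool pot, fixed, on a black rubber foot of 116 mm diameter. Origin: centre of its underside, z up. 90 mm outside diameter, 82 mm inside, rim 90 mm high.
- pot_floor (a point): Centre of the pot's inner floor, 6 mm above the underside.
- pot_mouth (a point): Centre of the pot's mouth at rim height, 90 mm above the underside.
- wash_bottle: Bystander: white squeeze bottle with red cap, 64 mm diameter, 160 mm tall, loose. Origin: centre of its underside.
- amber_jar: Bystander: amber glass jar, 68 mm diameter, 90 mm tall, loose. Origin: centre of its underside.
- small_beaker: Bystander: small open glass beaker, 60 mm diameter, 70 mm tall, loose. Origin: centre of its underside.
- dish: Bystander: greenish round glass dish, 90 mm diameter, 18 mm tall, loose. Origin: centre of its underside.
- stopper: Bystander: black rubber stopper, 36 mm diameter, 30 mm tall, loose. Origin: centre of its underside.
- can: Bystander: aluminium can, 56 mm diameter, 100 mm tall, loose. Origin: centre of its underside.
- sample_box: Bystander: orange box, 70 x 50 x 28 mm, loose. Origin: centre of its underside.

How it is judged:
By the outcome, as a careful person would: the job done as asked, in the order asked, and still so for the second after the job is handed in, with the robot touching nothing.
It also fails if it takes over 72 s, if anything falls off the work surface, if the arm or the gripper's body presses on something with over 40 N, if the wrist force passes 120 N, or if a joint passes its speed limit or range.

## Robot

A 7-joint arm with a two-finger parallel gripper is mounted at the origin on the work surface. World frame = base frame: x ahead of the robot, y to its left, z up, the work surface at z = 0. Lengths are in mm, angles in rad, forces in N, time in s.
With the tool pointing down it reaches from about 400 to 850 mm from the base axis. Payload 4.4 kg.
Tool frame: the origin (TCP) lies on the mounting face of the last link; the fingertips stand manip.tcp_to_tips ahead of it and the grasp point (between the pads) lies 180 mm ahead of it (manip.tcp_to_tips is the distance from the TCP to the fingertips, in mm); z points along the fingers, y is the line along which they close (so a half turn about z gives the same grasp; the last joint's range is limited). The gripper opens to 94 mm and grips with 3 to 60 N. Pads are 16 mm wide; open, the fingers measure 119 mm over their backs; the gripper's body (75 mm by 177 mm) begins 78 mm behind the grasp point.
Start: joints at [1.097, 0.628, 0.038, 1.517, -0.027, 0.996, -0.02], TCP at [257.806, -596.701, 404.678] pointing down, gripper open.
Joint ranges: [-3.06, 3.06], [-0.37, 2.12], [-1.25, 1.32], [0.18, 2.47], [-1.1, 4.24], [0.23, 1.98], [-2.94, 2.94]. Speed limits (rad/s): [2.57, 2.57, 3.14, 3.14, 3.14, 3.14, 3.14].

## Interface

Orientations are given as a unit quaternion [x, y, z, w].
In Python, from plant import manip gives the robot as it stands. Calls block until the motion is done:
- manip.goto(position, orientation): joint-space move of the TCP to a pose.
- manip.movel(position, frame=None, rate=150): straight line of the TCP; frame=None keeps the orientation; rate is the mean speed in mm/s.
- manip.movej(angles): joint-space move.
- manip.grip(opening): opening from 0.0 (shut) to 1.0 (fully open); the grip force is fixed at half the most; returns when the fingers have stopped.
- manip.hold(seconds).
- manip.ik(position, orientation): joint angles nearest the present ones, or None.
- manip.get_state(): the state.
- manip.grab_frame(name): name is "scene" or "side" or "wrist"; returns a dict with "color" (480x640x3 uint8, red, green, blue), "z_map" (480x640 float32, mm along the optical axis (not along the pixel's ray), 0 where there is no reading), "fx", "fy", "cx", "cy" (pixels), "R" (3x3) and "t" (3): a world point X has camera coordinates R X + t. Camera axes: x right, y down, z forward; pixel columns grow to the right and rows downward; lengths in mm; the calibration is good to about 2 mm. A picture is of the moment at which its call begins.
A pose or a line that the arm cannot do raises manip.PlanningError and nothing moves.
- manip.sign_off(): hands the job in; it is judged then, once.
The state is a dict: "time": time; "joints": joint angles; "qvel": joint speeds; "joint_efforts": joint torques, N m; "eef_pos": TCP position; "orientation": TCP orientation; "ft_force": force on the tool from outside, world axes, zero at the start; "ft_torque": the same for the moment, N m; "width": opening from 0.0 (shut) to 1.0 (fully open); "finger_force": force on a finger pad.
Only numpy, scipy, OpenCV 4.12 (cv2) and the standard library are available. Lean on these libraries where they do the work, as an engineer would, in place of code of your own. Each camera call takes 0.05 s, during which the arm holds its last target. There are 200 camera calls.

## Working session

There is one attempt and no reset: what is moved stays moved. The work goes in short steps, each a Python script; the robot and the scene stay as the last script left them, time stands still between calls to the robot, and variables do not carry over. Pictures are saved under pics/ and viewed, at most 10 in all, crops included, and the job is handed in when it is done.

```bash
mkdir -p pics; ls; python3 - <<'E'
from plant import manip
import cv2,numpy as np
for n in ("scene","side"):
    f=manip.grab_frame(n); cv2.imwrite(f"pics/{n}0.png",f["color"][:,:,::-1]); np.savez(f"{n}0.npz",**f)
    print(n,f["fx"],f["cx"],f["cy"],(-np.array(f["R"]).T@f["t"]).round(), np.array(f["R"]).round(2).tolist())
s=manip.get_state(); print(s, manip.tcp_to_tips)
E
```

```text
pics
scene 449.56896472848643 331.6415721669947 242.9405987627869 [1226. -541. 1100.] [[0.62, 0.79, 0.02], [0.61, -0.47, -0.64], [-0.5, 0.4, -0.77]]
side 457.2312746354368 321.2648534331829 232.55178641085556 [-84. 629. 605.] [[-0.71, -0.7, -0.02], [-0.34, 0.37, -0.86], [0.61, -0.61, -0.5]]
{'time': 0.1, 'joints': array([ 1.09722647,  0.62922021,  0.03847773,  1.51816514, -0.02701435,
        0.99634219, -0.01997728]), 'qvel': array([ 1.61536864e-04, -1.56429839e-03, -6.53549949e-04, -3.57439958e-03,
        1.33652155e-03,  5.64885466e-05, -1.62156243e-03]), 'joint_efforts': array([ 2.59012399e-03, -5.50789905e+01,  1.14726607e+00, -1.87116605e+01,
       -5.21484995e-02,  1.91716058e-02,  2.52827886e-05]), 'eef_pos': array([ 257.69300288, -596.48171961,  403.90099425]), 'orientation': array([ 9.79288003e-01,  2.02470626e-01, -1.73219020e-04, -7.89282721e-04]), 'ft_force': array([ 0.64132101, -0.52652144, -0.48548933]), 'ft_torque': array([-2.75785518e-02,  3.46653575e-03,  9.84893378e-05]), 'finger_force': 0.0, 'width': 0.9981653594343618} 199.2
```

View pics/scene0.png

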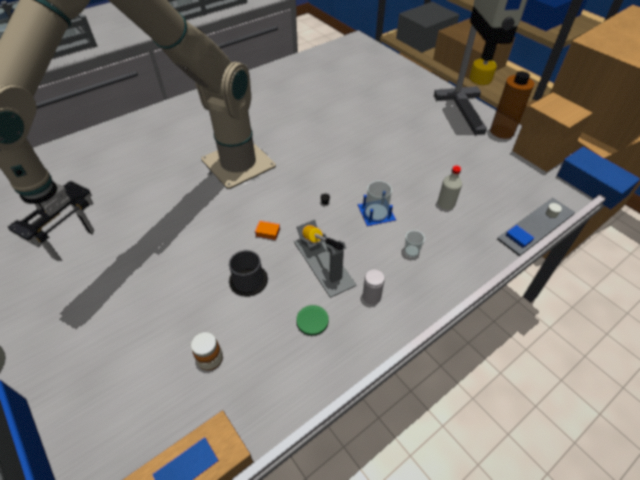

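View pics/side0.png

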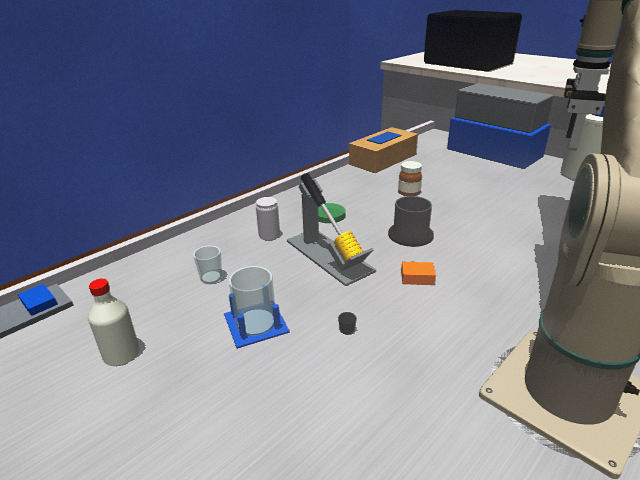

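The scene view shows the rest and brush at about (325,255), the blue-held beaker at (377,205) and the pot at (247,272). In the side view they are at (330,240), (255,310) and (412,220). Next I'll fuse the depth from both cameras.

```bash
cat > loc.py <<'E'
import numpy as np,cv2
from scipy.optimize import least_squares
def cloud(f):
    z=f["z_map"].astype(float); v,u=np.indices(z.shape)
    c=np.stack([(u-f["cx"])/f["fx"]*z,(v-f["cy"])/f["fy"]*z,z],-1)
    return (c-f["t"])@f["R"], cv2.cvtColor(f["color"],cv2.COLOR_RGB2HSV), z>0
E
python3 - <<'E'
from loc import *
for n in ("scene","side"):
    f=dict(np.load(n+"0.npz")); P,H,ok=cloud(f); h,s,v=[H[...,i] for i in range(3)]
    print("==",n)
    box=lambda u0,u1,v0,v1:(lambda m:(m.__setitem__((slice(v0,v1),slice(u0,u1)),True),m)[1])(np.zeros(ok.shape,bool))
    B=dict(scene=dict(bk=(350,405,170,230),pot=(220,275,240,300),rest=(285,362,215,300)),side=dict(bk=(215,300,255,350),pot=(380,440,190,250),rest=(280,380,165,290)))[n]
    m=box(*B["bk"])&ok&(h>100)&(h<130)&(s>130)
    p=P[m]; lo=p[(p[:,2]<12)]; r=cv2.minAreaRect(lo[:,:2].astype(np.float32)); print("plate",len(lo),np.median(lo[:,2]).round(1),r)
    m=box(*B["pot"])&ok; p=P[m]
    rim=p[(p[:,2]>80)&(p[:,2]<98)]; print("pot rim n",len(rim),np.percentile(rim[:,2],[5,50,95]))
    c=least_squares(lambda q:np.hypot(rim[:,0]-q[0],rim[:,1]-q[1])-43.5,rim[:,:2].mean(0),loss="soft_l1").x; print("pot",c)
    foot=p[(p[:,2]<25)&(v[m]<70)]; print("foot",cv2.minEnclosingCircle(foot[:,:2].astype(np.float32)))
    m=box(*B["rest"])&ok; p=P[m]; hh,ss,vv=h[m],s[m],v[m]
    b=p[(p[:,2]>5)&(p[:,2]<13)]; print("base",len(b),cv2.minAreaRect(b[:,:2].astype(np.float32)))
    y=p[(hh>15)&(hh<35)&(ss>140)&(vv>80)]; print("yellow",len(y),y.mean(0).round(1),y.min(0).round(),y.max(0).round())
    k=p[(vv<60)&(p[:,2]>110)]; print("black",len(k),k.mean(0).round(1),k.min(0).round(),k.max(0).round())
    g=p[(p[:,2]<4)&(p[:,2]>-10)]; print("table z",np.median(g[:,2]))
E
```

```text
== scene
plate 201 4.8 ((504.4926452636719, 238.7904052734375), (100.16907501220703, 101.54131317138672), 67.02706909179688)
pot rim n 239 [80.89219615 87.95957232 92.51304633]
pot [ 479.94158162 -247.83818589]
foot ((483.19482421875, -248.8844451904297), 55.2638053894043)
base 1266 ((539.5916137695312, -11.262771606445312), (238.54916381835938, 331.2377624511719), 52.77824401855469)
yellow 230 [498.7 -27.7  78.4] [457. -45.  45.] [527.  -2.  99.]
black 218 [636.5 -47.9 152.7] [587. -65. 111.] [659. -31. 189.]
table z 0.6710752299447931
== side
plate 710 3.0 ((498.5589294433594, 241.47589111328125), (103.52873992919922, 105.86971282958984), 67.84766387939453)
pot rim n 280 [80.84142308 85.38703239 89.5288978 ]
pot [ 476.39349113 -246.25260393]
foot ((537.8801879882812, -316.6804504394531), 152.76748657226562)
base 1552 ((730.7775268554688, -185.31512451171875), (302.90447998046875, 681.2874755859375), 37.62523651123047)
yellow 474 [482.6  -8.8  73.7] [ 453. -139.   -0.] [610.   7.  96.]
black 313 [617.5 -34.8 157.5] [579. -54. 114.] [655. -21. 186.]
table z -1.322654501787421
```

```bash
python3 - <<'E'
import cv2
a=cv2.imread("pics/side0.png")[160:350,210:440]; cv2.imwrite("pics/c1.png",cv2.resize(a,None,fx=3,fy=3,interpolation=2))
E
```

```text
(no output)
```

View pics/c1.png

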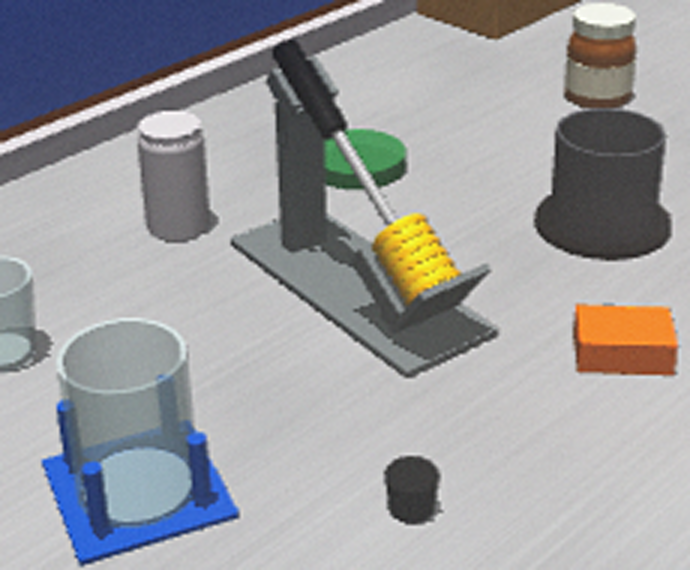

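The side crop shows the brush in its rest: handle end at full-frame pixel (306,176), tip at about (360,258). The handle is free below its trough. Next I'll fit the brush model and check that my plan is reachable.

```bash
cat >> loc.py <<'E'
from scipy.spatial.transform import Rotation as Ro
def fitbrush(P,n0,d0,free=True):
    """P: brush surface points; fit tip position and axis direction (radial+end profile)."""
    def sd(q):
        tip=q[:3]; d=np.array([np.cos(q[4])*np.cos(q[3]),np.cos(q[4])*np.sin(q[3]),np.sin(q[4])])
        r=P-tip; t=r@d; rad=np.linalg.norm(r-np.outer(t,d),axis=1)
        ds=[]
        for a,b,R in((0,60,22),(60,150,5),(150,235,11)):
            dt=np.abs(t-(a+b)/2)-(b-a)/2; dr=rad-R
            ds.append(np.where((dt>0)&(dr>0),np.hypot(dt,dr),np.maximum(dt,dr)))
        return np.min(ds,axis=0)
    q0=[*n0,np.arctan2(d0[1],d0[0]),np.arcsin(d0[2])]
    o=least_squares(sd,q0,loss="soft_l1",f_scale=2,x_scale=[10,10,10,.1,.1]); q=o.x
    return q[:3],np.array([np.cos(q[4])*np.cos(q[3]),np.cos(q[4])*np.sin(q[3]),np.sin(q[4])]),np.sqrt(np.mean(np.clip(sd(q)**2,0,25)))
def brushpts(f,tip,d,tol=22):
    P,H,ok=cloud(f); h,s,v=[H[...,i] for i in range(3)]
    r=P-tip; t=r@d; rad=np.linalg.norm(r-t[...,None]*d,axis=-1)
    m=ok&(t>-15)&(t<250)&(rad<tol+22*(t<70))&((((h>15)&(h<35)&(s>140)&(v>80))&(t<80))|((v<60)&(s<90)&(t>130)))
    return P[m]
E
python3 - <<'E'
from loc import *
d=np.array([.98,-.19,0]);d=np.array([*(d[:2]*np.cos(.611)),np.sin(.611)]);tip=np.array([458,-3,45.])
A=[]
for n in ("scene","side"):
    f=dict(np.load(n+"0.npz")); t,dd=tip,d
    for _ in range(3):
        p=brushpts(f,t,dd); t,dd,e=fitbrush(p,t,dd)
    print(n,len(p),t.round(1),np.degrees(np.arctan2(dd[1],dd[0])).round(1),np.degrees(np.arcsin(dd[2])).round(1),round(e,2)); A.append(p)
p=np.vstack(A); t,dd,e=fitbrush(p,t,dd); print("both",t.round(1),dd.round(3),np.degrees(np.arctan2(dd[1],dd[0])).round(1),np.degrees(np.arcsin(dd[2])).round(1),e)
from plant import manip
def ori(az,pitch,flip=0):  # tool z: pitch from vertical, outward along azimuth
    z=np.array([np.sin(pitch)*np.cos(az),np.sin(pitch)*np.sin(az),-np.cos(pitch)]); y=np.array([-np.sin(az),np.cos(az),0])*(-1 if not flip else 1)
    return z,Ro.from_matrix(np.stack([np.cross(y,z),y,z],1)).as_quat()
D=np.radians
for nm,g,az,pi in [("rest",t+165*dd,-11,0),("rest+",t+165*dd+[0,0,120],-11,0),
  *[("bk%d/%d/%d"%(a,p_,h),np.array([501,240,h]),a,p_) for a in(-10,10,26,40) for p_ in (30,55) for h in (170,315)],
  *[("pot%d/%d/%d"%(a,p_,h),np.array([478,-247,h]),a,p_) for a in(-40,-27,-10) for p_ in (20,55) for h in (170,315)]]:
    r=[]
    for fl in (0,1):
        z,q=ori(D(az),D(pi),fl); j=manip.ik(list(g-180*z),list(q)); r.append(None if j is None else np.round(j,2).tolist())
    print(nm,r)
E
```

```text
scene 362 [464.2 -15.3  46.3] -9.1 34.5 1.75
side 771 [463.  -15.4  43.7] -9.3 34.7 1.56
both [464.7 -15.8  45.2] [ 0.812 -0.131  0.569] -9.2 34.7 1.6637294506285665
rest [[-0.09, 0.67, 0.17, 1.75, -0.15, 0.74, -1.61], [0.39, 0.73, -0.62, 1.73, 0.54, 0.85, 0.91]]
rest+ [[-0.06, 0.52, 0.11, 1.62, -0.07, 1.0, -1.68], [0.43, 0.59, -0.68, 1.61, 0.41, 1.09, 1.02]]
bk-10/30/170 [[-0.07, 0.72, -1.06, 2.21, 1.5, 1.07, 2.42], [-0.28, 0.58, -0.69, 2.21, 1.46, 0.8, -0.71]]
bk-10/30/315 [[-1.48, 0.37, 0.97, 2.07, 0.11, 0.47, -2.43], [0.02, 0.4, -1.06, 2.03, 1.07, 0.98, -0.24]]
bk-10/55/170 [[-0.45, 0.88, -0.88, 2.43, 1.81, 1.56, 1.8], [-0.35, 0.98, -1.06, 2.43, 1.8, 1.73, -1.29]]
bk-10/55/315 [[-1.04, 0.35, 0.04, 2.34, 1.6, 0.85, 2.14], [-0.37, 0.46, -0.88, 2.32, 1.58, 1.25, -0.96]]
bk10/30/170 [[-0.67, 0.46, 0.03, 2.32, 2.06, 0.24, 2.22], [0.07, 0.67, -1.06, 2.3, 1.69, 0.85, -0.48]]
bk10/30/315 [[-1.14, 0.22, 0.6, 2.14, 0.22, 0.34, -2.16], [-0.17, 0.22, -0.57, 2.12, 0.84, 0.51, 0.36]]
bk10/55/170 [None, None]
bk10/55/315 [None, None]
bk26/30/170 [[-0.28, 0.47, -0.33, 2.33, 2.3, 0.25, 2.37], [0.
[... 539 characters left out ...]
.79, 0.23, 0.46]]
pot-40/20/315 [[0.14, 0.21, 0.25, 2.02, 0.1, 0.58, -1.97], [0.68, 0.23, -0.4, 2.01, 0.38, 0.63, 0.89]]
pot-40/55/170 [None, None]
pot-40/55/315 [None, None]
pot-27/20/170 [[0.79, 0.48, -0.52, 2.21, 1.06, 0.31, -2.67], [0.79, 0.48, -0.52, 2.21, 1.06, 0.31, 0.47]]
pot-27/20/315 [[0.3, 0.2, 0.13, 2.03, -0.02, 0.56, -1.6], [0.84, 0.23, -0.53, 2.02, 0.29, 0.59, 1.23]]
pot-27/55/170 [None, None]
pot-27/55/315 [None, None]
pot-10/20/170 [[0.34, 0.45, 0.22, 2.2, -0.93, 0.26, -0.35], [0.99, 0.52, -0.7, 2.19, 0.93, 0.31, 0.95]]
pot-10/20/315 [[0.52, 0.21, -0.03, 2.01, -0.18, 0.59, -1.12], [1.08, 0.27, -0.73, 2.0, 0.18, 0.6, 1.66]]
pot-10/55/170 [None, None]
pot-10/55/315 [None, None]
```

```bash
cat > rob.py <<'E'
from loc import *
from plant import manip
D=np.radians
def ori(az,pitch):
    az,pitch=D(az),D(pitch)
    z=np.array([np.sin(pitch)*np.cos(az),np.sin(pitch)*np.sin(az),-np.cos(pitch)]); y=np.array([np.sin(az),-np.cos(az),0])
    return z,Ro.from_matrix(np.stack([np.cross(y,z),y,z],1)).as_quat()
def tcp(g,az,pitch):
    z,q=ori(az,pitch); return list(np.array(g)-180*z),list(q)
def lin(g,az,pitch,rate=150):
    p,q=tcp(g,az,pitch); manip.movel(p,q,rate=rate)
def st(msg=""):
    s=manip.get_state(); print(msg,"t%.1f w%.3f ff%.1f F%s tcp%s"%(s["time"],s["width"],s["finger_force"],s["ft_force"].round(1),s["eef_pos"].round(1)))
def snap(n,k):
    f=manip.grab_frame(n); np.savez(f"{n}{k}.npz",**f); cv2.imwrite(f"pics/{n}{k}.png",f["color"][:,:,::-1]); return f
tip0=np.array([464.2,-15.6,45.2]); d0=np.array([np.cos(D(-9.2))*np.cos(D(35)),np.sin(D(-9.2))*np.cos(D(35)),np.sin(D(35))])
BK=np.array([501.5,240,0]); POT=np.array([478.5,-247,0])
E
python3 - <<'E'
from rob import *
g=tip0+161*d0; print(g)
for az in (60,80,100,120):
  for pi in (10,32,55):
    print(az,pi,[None if (j:=manip.ik(*tcp(BK+[0,0,h],az,pi))) is None else np.round(j,2).tolist() for h in (167,312)])
manip.grip(0.65)
manip.goto(*tcp(g+[0,0,110],-9.2,0)); st("above")
lin(g,-9.2,0,120); st("at")
manip.grip(0.0); st("gripped")
lin(g+[0,0,110],-9.2,0,120); st("lifted")
snap("side",1); snap("scene",1)
E
```

```text
[594.38696501 -36.68568728 137.54580625]
60 10 [[-0.11, 0.55, -0.47, 1.97, 0.29, 0.54, -1.27], [0.04, 0.39, -0.67, 1.79, 0.2, 0.9, -1.21]]
60 32 [[0.44, 0.73, -1.05, 2.24, 1.54, 0.26, -2.34], [0.25, 0.29, -0.64, 2.07, -0.44, 0.44, -0.49]]
60 55 [[0.62, 0.99, -1.06, 2.44, 3.18, 0.48, 2.66], [0.75, 0.56, -1.13, 2.33, 4.19, 0.24, 1.38]]
80 10 [[-0.05, 0.58, -0.52, 1.93, 0.25, 0.6, -0.86], [0.08, 0.42, -0.69, 1.75, 0.16, 0.95, -0.82]]
80 32 [[0.3, 0.65, -0.7, 2.1, -0.37, 0.3, -0.07], [0.36, 0.41, -0.74, 1.94, -0.37, 0.66, -0.21]]
80 55 [None, [0.61, 0.57, -0.83, 2.1, -1.02, 0.61, 0.61]]
100 10 [[-0.01, 0.62, -0.58, 1.87, 0.25, 0.69, -0.51], [0.11, 0.47, -0.74, 1.69, 0.17, 1.03, -0.48]]
100 32 [[0.29, 0.72, -0.69, 1.92, -0.22, 0.59, 0.1], [0.34, 0.51, -0.75, 1.78, -0.27, 0.9, 0.01]]
100 55 [[0.53, 0.96, -0.81, 1.92, -0.53, 0.66, 0.57], [0.55, 0.7, -0.82, 1.84, -0.61, 0.91, 0.44]]
120 10 [[0.02, 0.66, -0.64, 1.81, 0.28, 0.79, -0.19], [0.13, 0.52, -0.81, 1.64, 0.21, 1.12, -0.17]]
120 32 [[0.25, 0.8, -0.71, 1.75, -0.08, 0.86, 0.26], [0.28, 0.62, -0.76, 1.61, -0.16, 1.14, 0.2]]
120 55 [[0.43, 1.04, -0.82, 1.65, -0.25, 1.03, 0.48], [0.5, 0.89, -0.99, 1.57, -0.25, 1.21, 0.29]]
above t3.1 w0.647 ff0.0 F[-0.7 -0.4 -0.1] tcp[594.3 -37.8 427.5]
at t4.2 w0.650 ff0.0 F[-0.4  0.1 -0. ] tcp[594.7 -36.8 318.2]
gripped t4.9 w0.229 ff30.0 F[-0.3 -0.4  1.9] tcp[594.4 -36.7 317.6]
lifted t6.0 w0.228 ff30.0 F[-0.4  0.2 -1. ] tcp[594.1 -36.6 426.8]
```

View pics/side1.png

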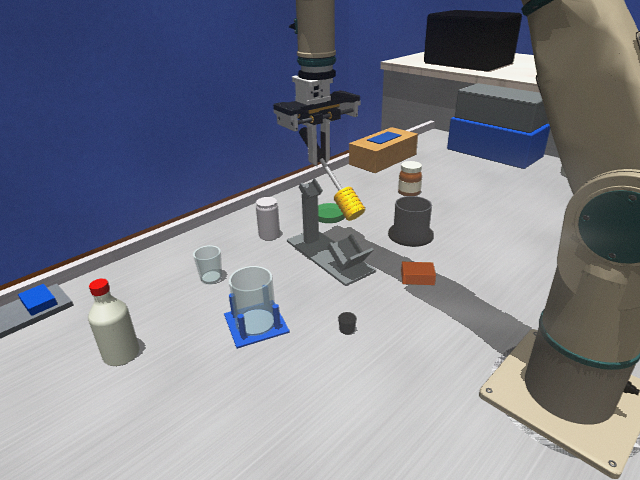

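The side view shows the brush firmly in the gripper above the rest: head at (350,202), handle between the pads at about (318,158). I'll measure it in hand, carry it upright over the beaker and check the alignment.

```bash
cat >> rob.py <<'E'
def headfit(f,tip,d,zmin=-99):
    """head position along a known-ish tip: fit cylinder of yellow points with fixed grasp-axis direction guess"""
    P,H,ok=cloud(f); h,s,v=[H[...,i] for i in range(3)]
    m=ok&(h>15)&(h<35)&(s>140)&(v>80)&(np.linalg.norm(P-(tip+30*d),axis=-1)<70)
    return P[m]
def inhand(g,tip,d,k):
    """fit direction of the brush about grasp point g using yellow points from both cameras"""
    p=np.vstack([headfit(snap(n,k),tip,d) for n in ("side","scene")])
    def res(q):
        dd=Ro.from_rotvec([q[0],q[1],0])
        dd=dd.apply(d) if abs(d[2])>.3 else d
        tp=g-q[2]*dd; r=p-tp; t=r@dd; rad=np.linalg.norm(r-np.outer(t,dd),axis=1)
        a=np.abs(t-30)-30; b=rad-22
        return np.where((a>0)&(b>0),np.hypot(a,b),np.maximum(a,b))
    o=least_squares(res,[0,0,161.],x_scale=[.1,.1,10],loss="soft_l1",f_scale=2); q=o.x; dd=Ro.from_rotvec([q[0],q[1],0]).apply(d)
    print(k,len(p),"s%.1f"%q[2],"dir",dd.round(3),"el%.1f az%.1f"%(np.degrees(np.arcsin(dd[2])),np.degrees(np.arctan2(dd[1],dd[0]))),"rms%.1f"%np.sqrt(np.mean(np.clip(res(q)**2,0,25))))
    return q[2],dd
def grasp_now():
    s=manip.get_state(); return s["eef_pos"]+180*Ro.from_quat(s["orientation"]).as_matrix()[:,2]
def bpose(tip,lean,az,S,A):
    d=np.array([np.sin(D(lean))*np.cos(D(az)),np.sin(D(lean))*np.sin(D(az)),np.cos(D(lean))])
    return np.array(tip)+S*d, az, A-lean
E
python3 - <<'E'
from rob import *
g=grasp_now(); inhand(g,g-161*d0,d0,2)
AZ=110
lin(*bpose(np.array([560,60,200]),15,50,161,55)); st()
lin(*bpose(BK+[0,0,150],0,AZ,161,55)); st("over")
g=grasp_now(); inhand(g,g-np.array([0,0,161]),np.array([0,0,1.]),3)
E
```

```text
2 773 s160.8 dir [ 0.802 -0.129  0.583] el35.7 az-9.1 rms1.6
 t7.8 w0.229 ff30.0 F[-0.1 -0.1 -1.2] tcp[512.4   3.2 493.4]
over t9.0 w0.226 ff30.0 F[-0.2 -1.1 -0.8] tcp[551.9 101.2 414.5]
3 1150 s160.9 dir [ 0.006 -0.006  1.   ] el89.5 az-45.6 rms1.4
```

View pics/side3.png

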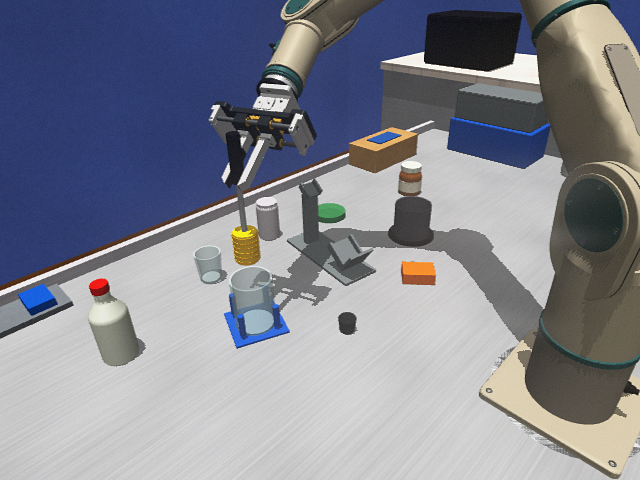

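The brush hangs upright (within about 0.5°) over the beaker, head at (246,245) and beaker mouth at (251,280). Now I'll insert it, lean it and release.

```bash
python3 - <<'E'
from rob import *
AZ=110; u=np.array([np.cos(D(AZ)),np.sin(D(AZ)),0])
lin(*bpose(BK+[0,0,14],0,AZ,161,55),120); st("in")
f0=manip.get_state()["ft_force"]
tz=lambda th,x_r,gap:BK+u*(x_r-22*np.cos(D(th)))+[0,0,5+gap+22*np.sin(D(th))]
for th,xr in ((8,20),(15,15),(21,9)):
    lin(*bpose(tz(th,xr,5),th,AZ,161,55),80); st(th)
    if np.linalg.norm(manip.get_state()["ft_force"][:2]-f0[:2])>6: print("side contact"); break
for g in (3,2,1,0,-1,-2,-3):
    lin(*bpose(tz(21,9,g),21,AZ,161,55),20); st(g)
    if np.linalg.norm(manip.get_state()["ft_force"]-f0)>2: break
snap("side",4)
E
```

```text
in t10.4 w0.230 ff30.0 F[ 0.5 -0.6  0.2] tcp[552.2 101.6 279. ]
8 t11.0 w0.228 ff30.0 F[-0.9 -1.5 -1.2] tcp[539.6 135.4 295.2]
15 t11.6 w0.222 ff30.0 F[ 0.2 -0.8 -0.6] tcp[529.1 164.1 308.8]
21 t12.1 w0.227 ff30.0 F[ 0.2 -1.4 -1.1] tcp[520.4 188.2 317. ]
3 t12.3 w0.225 ff30.0 F[-1.1  0.7 -0.6] tcp[520.4 187.8 314.7]
```

```bash
cat >> rob.py <<'E'
def favg(n=10):
    r=[]
    for _ in range(n): manip.hold(0.02); r.append(manip.get_state()["ft_force"])
    return np.mean(r,0)
E
python3 - <<'E'
from rob import *
AZ=110; u=np.array([np.cos(D(AZ)),np.sin(D(AZ)),0])
tz=lambda th,x_r,gap:BK+u*(x_r-22*np.cos(D(th)))+[0,0,5+gap+22*np.sin(D(th))]
f0=favg(); print(f0.round(2))
for g in (1.5,.5,-.5,-1.5,-2.5):
    lin(*bpose(tz(21,9,g),21,AZ,161,55),20); f=favg()-f0; print(g,f.round(2))
    if np.linalg.norm(f)>1.2: break
manip.grip(0.6); st("open"); manip.hold(.5)
z,_=ori(AZ,34); lin(grasp_now()-z*90,AZ,34,150)
snap("side",5); snap("scene",5)
f=np.load("side5.npz")["color"][150:350,180:400,::-1]; g=np.load("scene5.npz")["color"][150:250,320:420,::-1]
cv2.imwrite("pics/c5.png",np.hstack([cv2.resize(f,(440,400)),cv2.resize(g,(350,400))]))
E
```

```text
[ 0.41 -0.01 -1.07]
1.5 [-0.17  0.27  0.01]
0.5 [-0.22 -0.02  0.47]
-0.5 [-0.74  0.18  0.76]
-1.5 [-0.73  1.05  5.79]
open t14.9 w0.603 ff0.0 F[-0.2 -0.8 -0.3] tcp[520.1 188.8 310.9]
```

View pics/c5.png

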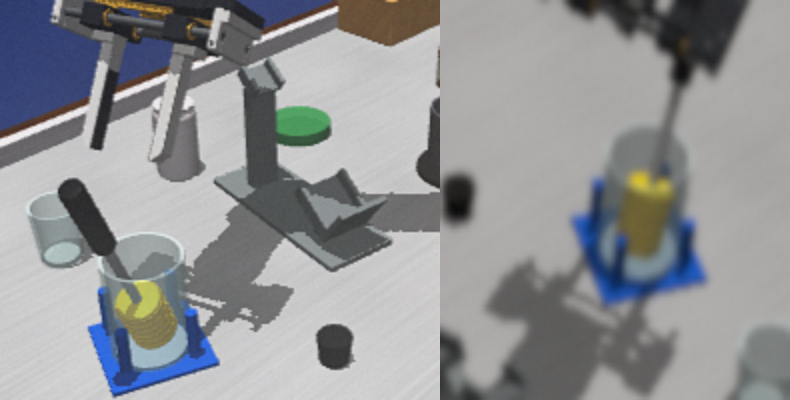

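Released: the brush leans in the beaker with its handle over the rim, towards the lower-left side of the view (handle end at about (70,187) in the crop), and the gripper is clear above. Next I'll measure the handle for the regrasp.

```bash
python3 - <<'E'
from rob import *
from itertools import product
AZ=110
A=[]
for n in("side","scene"):
    f=dict(np.load(n+"5.npz")); P,H,ok=cloud(f); s,v=H[...,1],H[...,2]
    c=BK+[np.cos(D(AZ))*65,np.sin(D(AZ))*65,185]
    m=ok&(v<75)&(P[...,2]>135)&(P[...,2]<232)&(np.linalg.norm(P[...,:2]-c[:2],axis=-1)<60)
    p=P[m]; print(n,len(p),p.min(0).round(),p.max(0).round()); A.append(p)
for nm,p in (("side",A[0]),("both",np.vstack(A))):
    def mk(q): d=np.array([q[2],q[3],1]); return d/np.linalg.norm(d)
    def res(q):
        d=mk(q); r=p-np.array([q[0],q[1],185]); return np.linalg.norm(r-np.outer(r@d,d),axis=1)-11
    q=least_squares(res,[c[0],c[1],-.15,.4],loss="soft_l1",f_scale=1.5,x_scale=[10,10,.1,.1]).x; d=mk(q)
    t=(p-np.array([q[0],q[1],185]))@d
    print(nm,q[:2].round(1),"lean%.1f az%.1f"%(np.degrees(np.arccos(d[2])),np.degrees(np.arctan2(d[1],d[0]))),"end",np.percentile(t,[1,50,99]).round(1),"rms",np.sqrt(np.mean(res(q)**2)).round(2))
E
```

```text
side 515 [461. 260. 143.] [523. 326. 232.]
scene 29 [482. 275. 151.] [495. 289. 179.]
side [479.8 299.2] lean22.4 az109.5 end [-34.1  17.   48.9] rms 4.82
both [479.8 299.3] lean22.1 az109.6 end [-34.3  14.5  48.8] rms 4.73
```

```bash
python3 - <<'E'
from rob import *
AZ=110; u=np.array([np.cos(D(AZ)),np.sin(D(AZ)),0]); S,A=195,34
g=np.array([479.8,299.3,185])+9.2*np.array([*(u[:2]*.404),1])
z,_=ori(AZ,12)
lin(g-z*75,AZ,12,150); lin(g,AZ,12,100); st("at")
manip.grip(0.0); st("grip")
tz=lambda th,x_r,gap:BK+u*(x_r-22*np.cos(D(th)))+[0,0,5+gap+22*np.sin(D(th))]
for th,xr,gp in ((22,13.5,4),(15,16,5),(8,19,5),(0,22,5)):
    lin(*bpose(tz(th,xr,gp),th,AZ,S,A),60); st(th)
g=grasp_now(); inhand(g,g-np.array([0,0,S]),np.array([0,0,1.]),6)
f=np.load("side6.npz")["color"][150:350,180:400,::-1]; g=np.load("scene6.npz")["color"][150:250,320:420,::-1]
cv2.imwrite("pics/c6.png",np.hstack([cv2.resize(f,(440,400)),cv2.resize(g,(350,400))]))
E
```

```text
at t18.2 w0.602 ff0.0 F[-0.2  0.  -0.2] tcp[491.6 267.6 370.7]
grip t18.9 w0.231 ff30.0 F[0.3 1.2 0.9] tcp[491.4 267.7 370.4]
22 t19.1 w0.230 ff30.0 F[ 0.2 -0.6 -0.7] tcp[491.7 266.9 374.3]
15 t20.0 w0.231 ff30.0 F[-0.4  0.3 -0.7] tcp[505.8 227.8 374.3]
8 t20.8 w0.228 ff30.0 F[-0.2 -0.8 -0.2] tcp[519.9 189.3 368.1]
0 t21.8 w0.228 ff30.0 F[-1.   0.1 -1.8] tcp[535.7 146.  354.5]
6 3 s178.6 dir [-0.038  0.066  0.997] el85.7 az120.1 rms0.8
```

View pics/c6.png

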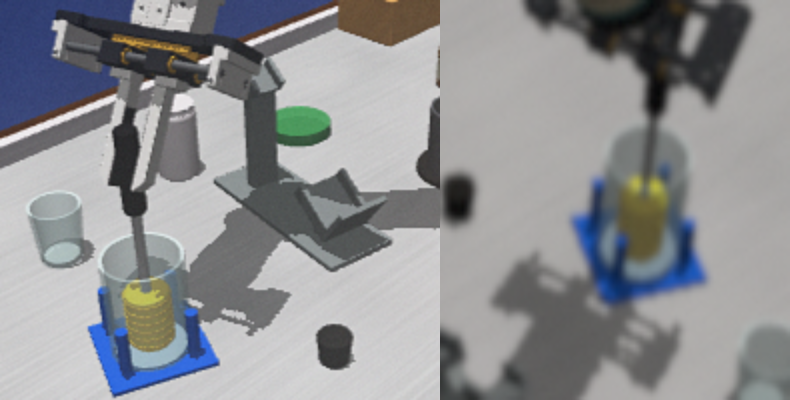

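The brush is regrasped by its handle and nearly upright inside the beaker, head at (148,315) in the crop. I'll touch the floor, then the wall, then scrub.

```bash
cat > scrub.py <<'E'
from rob import *
AZ=110; S,A=195,34; w=np.array([np.cos(D(200)),np.sin(D(200)),0])
P=lambda x,z:bpose(BK+w*x+[0,0,z],0,AZ,S,A)
E
python3 - <<'E'
from scrub import *
f0=favg(15); z=9.
for z in np.arange(9,1,-1.):
    lin(*P(0,z),20); f=favg(6)-f0
    if f[2]>1.2: break
print("floor",z,f.round(2))
zb=z+2; lin(*P(0,zb),20); lin(*P(9,zb),50); f0=favg(15)
for x in np.arange(10,22,.7):
    lin(*P(x,zb),20); f=favg(6)-f0; print(round(x,1),f.round(2),"n%.2f"%(f@w))
    if f@w<-1.5: break
print("zb",zb,"x",x); st(); np.save("s.npy",[zb,x])
E
```

```text
floor 6.0 [-0.61 -0.57  6.01]
10.0 [-0.36  0.03  0.45] n0.33
10.7 [-0.22 -0.3  -0.17] n0.30
11.4 [-0.07 -0.15 -0.03] n0.12
12.1 [-0.09  0.32  0.14] n-0.02
12.8 [-0.01 -0.59 -0.33] n0.21
13.5 [-0.57 -0.31  0.06] n0.64
14.2 [0.84 0.16 0.56] n-0.84
14.9 [1.1  0.37 0.18] n-1.16
15.6 [2.58 0.92 0.49] n-2.74
zb 8.0 x 15.599999999999994
 t27.5 w0.228 ff30.1 F[ 2.5  1.2 -0. ] tcp[521.6 140.2 352.4]
```

```bash
python3 - <<'E'
from scrub import *
# zero reference from earlier free-hanging state is ~0 laterally
zb,zt,x=7.2,51.5,15.5
def press(z):
    global x
    for _ in range(4):
        n=-(favg(8)@w)
        if n<1.2: x+=.5
        elif n>4: x-=.5
        else: break
        lin(*P(x,z),20)
    print("z%.1f x%.1f n%.2f"%(z,x,n))
lin(*P(x,zb),30); press(zb)
for k in range(2):
    for z in np.r_[np.linspace(zb,zt,4)[1:],np.linspace(zt,zb,4)[1:]]:
        lin(*P(x,z),50); press(z)
    if k==0: pass
st("done")
lin(*P(0,zb+2),40)
lin(*P(0,170),120); st("out")
g=grasp_now(); inhand(g,g-np.array([0,0,S]),np.array([0,0,1.]),7)
E
```

```text
z7.2 x15.5 n3.06
z22.0 x15.5 n3.06
z36.7 x15.5 n3.04
z51.5 x15.5 n2.37
z36.7 x15.5 n2.73
z22.0 x15.5 n2.40
z7.2 x15.5 n2.49
z22.0 x15.5 n2.46
z36.7 x15.5 n2.38
z51.5 x15.5 n2.52
z36.7 x15.5 n2.52
z22.0 x15.5 n2.43
z7.2 x15.5 n2.41
done t34.8 w0.227 ff30.0 F[ 2.8  1.9 -0.1] tcp[521.4 140.1 351.2]
out t36.8 w0.229 ff30.0 F[-0.9  0.2 -1.2] tcp[535.8 145.2 513.5]
7 1179 s197.3 dir [-0.003  0.013  1.   ] el89.3 az101.2 rms1.4
```

Both strokes done at about 2.5 N, and the brush is still upright in the grip (S≈197). Now the pot.

```bash
python3 - <<'E'
from rob import *
AZ,S,A=110,197,34
P=lambda z:bpose(POT+[0,0,z],0,AZ,S,A)
lin(*P(168),AZ and 200); st("over pot")
lin(*P(100),100)
g=grasp_now(); inhand(g,g-np.array([0,0,S]),np.array([0,0,1.]),8)
f=np.load("side8.npz")["color"][100:260,330:500,::-1]; g=np.load("scene8.npz")["color"][220:320,200:300,::-1]
cv2.imwrite("pics/c8.png",np.hstack([cv2.resize(f,(425,400)),cv2.resize(g,(370,400))]))
E
```

```text
over pot t39.5 w0.227 ff30.0 F[-0.  -1.1 -1.2] tcp[ 513.1 -340.8  514.4]
8 807 s196.9 dir [-0.007  0.009  1.   ] el89.3 az127.9 rms1.8
```

View pics/c8.png

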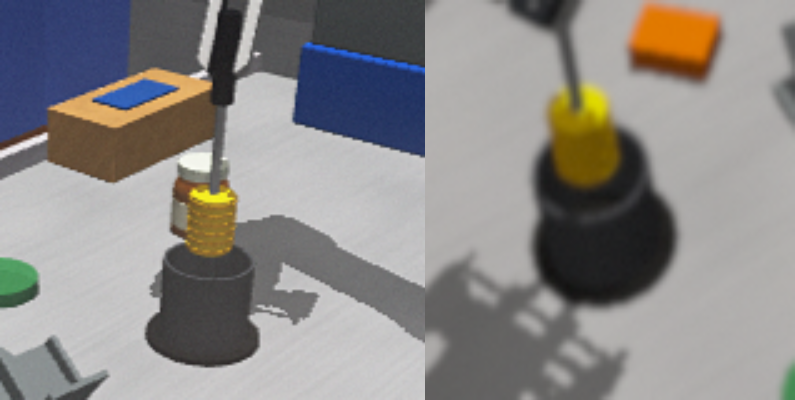

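The head is centred over the pot mouth in both views (head at (212,220), mouth at (208,262) in the left crop). I'll lower it and release.

```bash
python3 - <<'E'
from rob import *
AZ,S,A=110,197,34
P=lambda z:bpose(POT+[0,0,z],0,AZ,S,A)
f0=favg(15)
lin(*P(12),100)
for z in np.arange(9,2,-.8):
    lin(*P(z),20); f=favg(6)-f0
    if f[2]>1.2 or np.linalg.norm(f)>5: break
print("floor",z,f.round(2))
manip.grip(0.6); st("open"); manip.hold(.3)
z,_=ori(AZ,34); lin(grasp_now()-z*120,AZ,34,120); st(); manip.hold(.5)
snap("side",9); snap("scene",9)
f=np.load("side9.npz")["color"][:,:,::-1]; g=np.load("scene9.npz")["color"][:,:,::-1]
cv2.imwrite("pics/c9.png",np.hstack([cv2.resize(f,(400,300)),cv2.resize(g,(400,300))]))
E
```

```text
floor 5.799999999999997 [ 0.47 -0.3   1.63]
open t44.2 w0.596 ff0.0 F[-0.2  0.6  0.9] tcp[ 512.9 -341.5  352. ]
 t45.7 w0.599 ff0.0 F[-0.2  0.4 -0.4] tcp[ 535.7 -404.3  451. ]
```

View pics/c9.png

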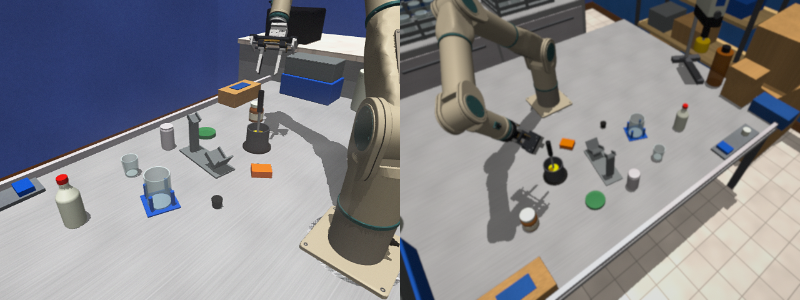

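The brush stands in the pot (left view (259,125), right view (554,165)). The gripper is clear and the bystanders have not moved.

```bash
python3 -c "
from plant import manip
print(manip.sign_off())"
```

```text
the job is handed in; nothing more can be done
None
```

I leaned the brush in the beaker and let go, retook it by the handle, scrubbed two full strokes at about 2.5 N on the glass, then released it standing in the pot; the job was handed in at about 46 s with the other items not visibly moved.

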